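# Load a terracotta saucer into the sprung dispenser

## Task

Add the loose terracotta saucer to the spring-loaded saucer dispenser: lay it flat, just as it lies now with its flat foot up, on top of the saucer already in there and press it down until both yellow catches snap in over it and hold it, then let go. The glazed saucers do not belong in it; leave the blue one where it lies.

Things in the scene. Friction and masses are not known exactly. Their poses are not given: they have to be found in the camera images.
- saucer: Loose unglazed terracotta saucer lying foot up: a disc 64 mm across at the bottom, 61 mm at its flat top, 18 mm high, 70 to 110 g. Origin: centre of its underside; z up. Grip across its sides from above. A blue and a white saucer of the same size lie nearby: wrong ones.
- dispenser: Fixed. Origin: underside centre of its green base (110 x 190 mm, 12 high); z up. Four 8 mm steel posts round a 80 mm wide well, flaring from z 80 to 108 mm wide at z 112; 59 mm gaps at +x and -x let fingers closing along x carry a saucer down. Yellow spring catches at +y and -y: slopes from z 101 down to noses 44 mm apart (closed fingertips pass), nose underside z 68; knobs end at y 86.
- platform (a joint): Sink of the sprung platform, m, growing downwards: 0 now with one 18 mm saucer held under the noses, 0.018 with two, stop 0.028; spring 5 N at 0, 110 N/m. A new saucer rests on the slopes, underside at z 87 mm; pressed with 10 to 20 N it parts the catches and sinks the pile; once its top is under z 68 (a few mm more is fine) they snap in over it and it stays, underside at z 50.
- blue_saucer: Blue-glazed saucer of the same shape and size (64 mm across, 18 mm high), lying foot up on the stone top. Origin: centre of its underside. Not wanted: leave it where it lies.

How it is judged:
By the outcome, as a careful person would: the job done as asked, in the order asked, and still so for the second after the job is handed in, with the robot touching nothing.
It also fails if it takes over 32 s, if anything falls off the work surface, if the arm or the gripper's body presses on something with over 40 N, if the wrist force passes 120 N, or if a joint passes its speed limit or range.

## Robot

A 6-joint arm with a two-finger parallel gripper is mounted at the origin on the work surface. World frame = base frame: x ahead of the robot, y to its left, z up, the work surface at z = 0. Lengths are in m, angles in rad, forces in N, time in s.
With the tool pointing down it reaches from about 0.375 to 0.9 m from the base axis. Payload 3.1 kg.
Tool frame: the origin (TCP) lies on the centre line of the jaws, within the pads' length; the fingertips stand 22 mm ahead of it and the grasp point (between the pads) lies 3 mm ahead of it; z points along the fingers, y is the line along which they close (so a half turn about z gives the same grasp; the last joint's range is limited). The gripper opens to 85 mm and grips with 20 to 120 N. Pads are 22 mm wide; open, the fingers measure 114 mm over their backs; the gripper's body (76 mm by 85 mm) begins 54 mm behind the grasp point. The pads swing forward as they close: fully open they stand 13 mm farther back than shut.
Start: joints at [-1.429, 0.527, 1.433, -0, 1.181, -0.178], TCP at [0.197, -0.593, 0.214] pointing down, gripper open.
Joint ranges: [-3.08, 3.08], [-0.75, 2.2], [0.22, 2.44], [-1.43, 4.57], [0, 2.65], [-2.85, 2.85]. Speed limits (rad/s): [2.79, 2.79, 3.14, 3.14, 3.14, 3.14].

## Interface

Orientations are given as a unit quaternion [x, y, z, w].
In Python, from station import manip, viewer gives the robot as it stands (manip), with the cameras (viewer).
- The arm moves only by the shell command python3 drive.py 'ROWS' [FORCE]. ROWS is rows parted by semicolons, their numbers by spaces, 1 to 20 of them, each of 5 numbers: dx, dy, dz in m, then a turn about the tool's z in rad, then the opening from 0.0 (shut) to 1.0 (fully open); each row is the pose to reach, as a shift and turn from the pose commanded when the command began, along the tool's axes at that moment; what a row does not reach only later rows make up. A row lasts 1/10 s, in which the tool goes at most 0.05 m and 0.15 rad, less where a joint would pass 70% of its speed; a pose out of reach is approached as far as the arm can. The fingers move at their own pace and stop on an object; FORCE is the grip in N (left out, the last holds). Time passes only in rows, so rows that do not move let the fingers close. It prints the time, the measured TCP pose, the force, the opening and the grip force at its end.
- manip.sense(): the state, without advancing time (a new reading comes with each control period).
- viewer.snapshot(name): name is "scene" or "top"; returns a dict with "pixels" (400x640x3 uint8, red, green, blue), "range_z" (400x640 float32, m along the optical axis (not along the pixel's ray), 0 where there is no reading), "fov_y" (degrees; the focal length in pixels is half the picture's height over the tangent of half this angle, whatever the lens; pixels are square), "cx", "cy" (the principal point, pixels), "k1" (the pictures are not rectified: a ray, as slopes to the right and down, at radius r is drawn at 1 + k1 r^2 times it, then the intrinsics apply), "R" (3x3) and "t" (3): a world point X has camera coordinates R X + t. Camera axes: x right, y down, z forward; pixel columns grow to the right and rows downward; lengths in m; the calibration is good to about 2 mm. A picture is of the moment at which its call begins.
- manip.sign_off(): hands the job in; it is judged then, once.
The state is a dict: "t": time; "q": joint angles; "qd": joint speeds; "tau": joint torques, N m; "tcp_pos": TCP position; "tool_rot": TCP orientation; "force": force on the tool from outside, world axes, zero at the start; "ft_torque": the same for the moment, N m; "finger_gap": opening from 0.0 (shut) to 1.0 (fully open); "gripper_force": force on a finger pad.
Only numpy, scipy, OpenCV 4.12 (cv2) and the standard library are available. Lean on these libraries where they do the work, as an engineer would, in place of code of your own. Each camera call takes 0.05 s, during which the arm holds its last target. There are 200 camera calls.

## Working session

There is one attempt and no reset: what is moved stays moved. The work goes in short steps, Python scripts to look and compute and a shell command to move; the robot and the scene stay as the last step left them, time stands still between calls to the robot, and variables do not carry over. Pictures are saved under pics/ and viewed, at most 10 in all, crops included, and the job is handed in when it is done.

```bash
ls; mkdir -p pics
cat > h.py <<'E'
import numpy as np,cv2
from station import manip, viewer
def snap(n):
    s=viewer.snapshot(n); return s
def world(s,uv,z=None):
    uv=np.atleast_2d(np.asarray(uv,float)); f=200/np.tan(np.radians(s["fov_y"]/2))
    K=np.array([[f,0,s["cx"]],[0,f,s["cy"]],[0,0,1]])
    n=cv2.undistortPoints(uv[:,None],K,np.array([s["k1"],0,0,0,0.]))[:,0]
    d=np.c_[n,np.ones(len(n))]; R=np.array(s["R"]);t=np.array(s["t"])
    if z is None:
        r=s["range_z"][uv[:,1].astype(int),uv[:,0].astype(int)]
        return (d*r[:,None]-t)@R
    c=-R.T@t; w=d@R
    return c+w*((z-c[2])/w[:,2])[:,None]
E
python3 - <<'E'
from h import *
for n in("scene","top"):
    s=snap(n); cv2.imwrite(f"pics/{n}0.png",s["pixels"][...,::-1]); np.savez(f"{n}0.npz",**s)
    print(n,s["fov_y"],s["k1"],-np.array(s["R"]).T@s["t"])
print(manip.sense())
E
```

```text
drive.py
pics
station.py
scene 49.00275469589637 0.03198020748604537 [ 0.98274237 -0.45466099  0.73078052]
top 47.25632468417027 -0.09855995781628038 [0.388049   0.02856187 0.83451877]
{'t': 0.1, 'q': array([-1.42946821e+00,  5.28403321e-01,  1.43380171e+00, -9.22689618e-06,
        1.18144713e+00, -1.78482192e-01]), 'qd': array([-0.00013362, -0.00180053, -0.00355556, -0.0006517 ,  0.0012102 ,
       -0.00027618]), 'tau': array([-1.46190978e-04, -4.43303061e+01, -1.78586537e+01, -1.88193344e-04,
        3.86827844e-03,  1.20693036e-05]), 'tcp_pos': array([ 0.19642603, -0.59258428,  0.21270428]), 'tool_rot': array([ 9.87241586e-01,  1.59226222e-01,  1.48630573e-05, -1.02965553e-03]), 'force': array([ 0.15892464, -0.69692484, -0.98240411]), 'ft_torque': array([ 0.01209856, -0.04327419,  0.012513  ]), 'gripper_force': 0.0, 'finger_gap': 1.0014369015633122}
```

View pics/top0.png

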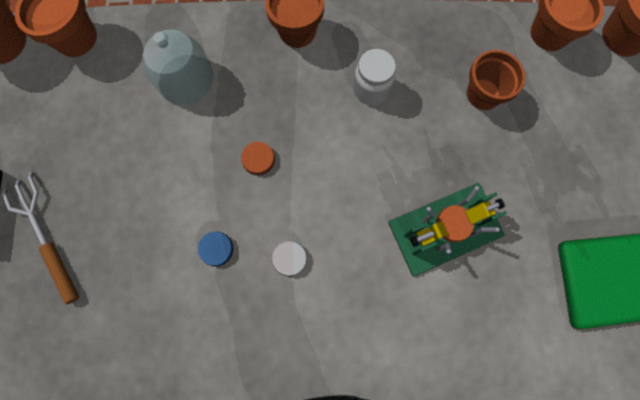

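View pics/scene0.png

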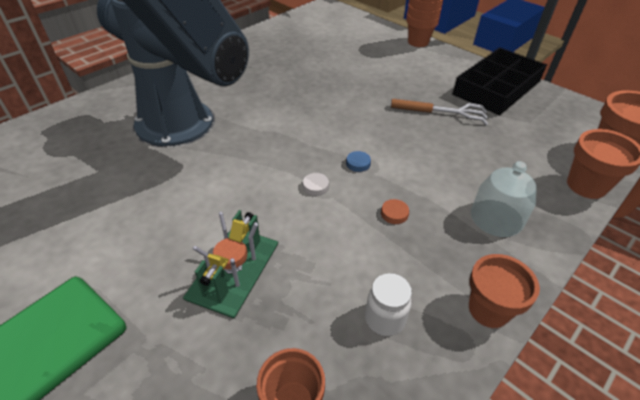

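The top view shows the terracotta saucer at (258,158), blue at (215,249), white at (290,259) and the dispenser at about (456,223), holding one saucer. The scene view agrees: terracotta (395,211), dispenser (230,255).

```bash
cat > m.py <<'E'
from h import *
from scipy.spatial.transform import Rotation as Ro
def comp(m,uv):
    n,l,st,c=cv2.connectedComponentsWithStats(m.astype(np.uint8)); 
    return l==l[uv[1],uv[0]],c[l[uv[1],uv[0]]],st[l[uv[1],uv[0]]]
seeds={"top":dict(loose=(258,158),disp=(456,223),base=(405,232)),"scene":dict(loose=(395,211),disp=(230,252),base=(240,290))}
if __name__=="__main__":
  for n in("top","scene"):
    s=dict(np.load(n+"0.npz")); hsv=cv2.cvtColor(s["pixels"],cv2.COLOR_RGB2HSV); H,S,V=cv2.split(hsv)
    org=(H<14)&(S>130)&(V>90); 
    for k,z in(("loose",.018),("disp",.068)):
        m,c,st=comp(org,seeds[n][k]); ys,xs=np.nonzero(m)
        w=world(s,np.c_[xs,ys]); cnt=max(cv2.findContours(m.astype(np.uint8),0,1)[0],key=cv2.contourArea)
        (ex,ey),ax,_=cv2.fitEllipse(cv2.convexHull(cnt))
        top=w[w[:,2]>z-.004]
        print(n,k,st,"ell z",world(s,(ex,ey),z)[0].round(4),"depth med z",np.median(w[:,2]).round(4),"ptsmid",((top.max(0)+top.min(0))/2).round(4),np.ptp(top,axis=0).round(4))
    g=(H>60)&(H<85)&(S>100)
    m,c,st=comp(g,seeds[n]["base"]); ys,xs=np.nonzero(m)
    w=world(s,np.c_[xs,ys]); ok=abs(w[:,2]-.012)<.006
    r=cv2.minAreaRect(world(s,np.c_[xs,ys][ok],.012)[:,:2].astype(np.float32)); print(n,"base",st,r,cv2.boxPoints(r).round(4).tolist())
    if n=="top": print("zmed base",np.median(w[ok,2]))
    Y=(H>18)&(H<35)&(S>140)&(V>80); ys,xs=np.nonzero(Y); w=world(s,np.c_[xs,ys]); k=np.hypot(*(w[:,:2]-np.array(r[0])).T)<.1
    w=w[k]; print("yellow",len(w),w.min(0),w.max(0))
    rr=cv2.minAreaRect(w[:,:2].astype(np.float32)); print(rr)
E
python3 m.py
python3 - <<'E'
import cv2
a=cv2.imread("pics/top0.png")[165:295,370:530];b=cv2.imread("pics/scene0.png")[195:325,170:300]
cv2.imwrite("pics/c.png",cv2.hconcat([cv2.resize(a,None,fx=2.7,fy=2.7),cv2.resize(b,None,fx=2.7,fy=2.7)]))
E
```

```text
top loose [242 142  32  31 779] ell z [0.6442 0.1528 0.018 ] depth med z 0.0186 ptsmid [0.5313 0.1052 0.4248] [0.2864 0.1533 0.8195]
top disp [438 205  36  36 842] ell z [ 0.509  -0.1959  0.068 ] depth med z 0.0689 ptsmid [ 0.4638 -0.0988  0.4496] [0.1514 0.2547 0.7699]
top base [ 389  184  116   92 3342] ((0.5076530575752258, -0.1951545774936676), (0.10708192735910416, 0.18786077201366425), 22.558238983154297) [[0.4221999943256378, -0.1289999932050705], [0.4941999912261963, -0.30239999294281006], [0.5931000113487244, -0.2614000141620636], [0.5210999846458435, -0.08789999783039093]]
zmed base 0.012912332688809787
yellow 667 [ 0.4724237  -0.2861895   0.00981767] [ 0.55083571 -0.12898625  0.10506549]
((0.5145326852798462, -0.20596960186958313), (0.02799662947654724, 0.16228263080120087), 22.81822395324707)
scene loose [382 200  26  23 467] ell z [0.6511 0.1451 0.018 ] depth med z 0.0176 ptsmid [ 0.801  -0.137   0.3724] [0.3635 0.6354 0.7168]
scene disp [213 239  34  27 537] ell z [ 0.5168 -0.2013  0.068 ] depth med z 0.068 ptsmid [ 0.7328 -0.3129  0.3974] [0.5    0.2835 0.6667]
scene base [ 185  231   92   86 2574] ((0.5126534700393677, -0.19955967366695404), (0.10522609204053879, 0.18593060970306396), 22.470312118530273) [[0.4284999966621399, -0.13379999995231628], [0.49959999322891235, -0.30559998750686646], [0.5968000292778015, -0.2653999924659729], [0.5256999731063843, -0.09350000321865082]]
yellow 449 [ 0.46893743 -0.26521903  0.06736469] [ 0.53824728 -0.13628528  0.10251311]
((0.5084661841392517, -0.19702616333961487), (0.02779477648437023, 0.13928306102752686), 22.53750991821289)
```

View pics/c.png

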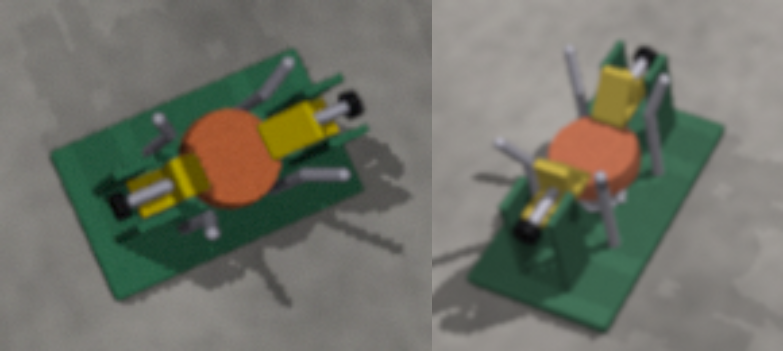

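Once corrected for the visible side walls, the two views agree: saucer about (0.647, 0.1535), dispenser about (0.509, -0.197) at yaw 22.5°. I'll go above the saucer with the jaw line already along dispenser x.

```bash
R='0.662 -0.567 0 -1.645 1'; python3 drive.py '0.662 -0.567 0 -1.645 1;0.662 -0.567 0 -1.645 1;0.662 -0.567 0 -1.645 1;0.662 -0.567 0 -1.645 1;0.662 -0.567 0 -1.645 1;0.662 -0.567 0 -1.645 1;0.662 -0.567 0 -1.645 1;0.662 -0.567 0 -1.645 1;0.662 -0.567 0 -1.645 1;0.662 -0.567 0 -1.645 1;0.662 -0.567 0 -1.645 1;0.662 -0.567 0 -1.645 1;0.662 -0.567 0 -1.645 1;0.662 -0.567 0 -1.645 1;0.662 -0.567 0 -1.645 1;0.662 -0.567 0 -1.645 1;0.662 -0.567 0 -1.645 1;0.662 -0.567 0 -1.645 1;0.662 -0.567 0 -1.645 1;0.662 -0.567 0 -1.645 1'
cat >> h.py <<'E'
def delta(x,y,z,yawy=None):
    from scipy.spatial.transform import Rotation as Ro
    s=manip.sense(); R=Ro.from_quat(s["tool_rot"]).as_matrix()
    a=np.degrees(np.arctan2(R[1,1],R[0,1]))
    print("t",round(s["t"],2),"tcp",s["tcp_pos"].round(4),"tool-y deg",a.round(2),"tool d",(R.T@(np.array([x,y,z])-s["tcp_pos"])).round(4),"F",s["force"].round(1),"gap",round(s["finger_gap"],3),"gf",s["gripper_force"])
E
python3 -c "
from h import *
delta(.647,.1535,.06)"
```

```text
t: 2.1
tcp_pos: [0.6459, 0.1532, 0.2127]
tool_rot: [0.555, 0.832, -0.001, -0.001]
force: [-0.2, 1.5, -0.0]
finger_gap: 0.996
gripper_force: 0.0
t 2.1 tcp [0.6459 0.1532 0.2127] tool-y deg 22.64 tool d [-1.000e-04  1.500e-03  1.527e-01] F [-0.2  1.5 -0. ] gap 0.996 gf 0.0
```

```bash
python3 drive.py '0 0.0015 0.05 0 1;0 0.0015 0.1 0 1;0 0.0015 0.15 0 1;0 0.0015 0.18 0 1;0 0.0015 0.18 0 1'
python3 -c "
from h import *
s=snap('scene'); cv2.imwrite('pics/s1.png',cv2.resize(s['pixels'][150:260,310:460,::-1],None,fx=5,fy=5,interpolation=2))"
```

```text
t: 2.6
tcp_pos: [0.6429, 0.1514, 0.0285]
tool_rot: [0.556, 0.831, -0.004, -0.005]
force: [-1.8, -0.3, -0.0]
finger_gap: 1.002
gripper_force: 0.0
```

View pics/s1.png

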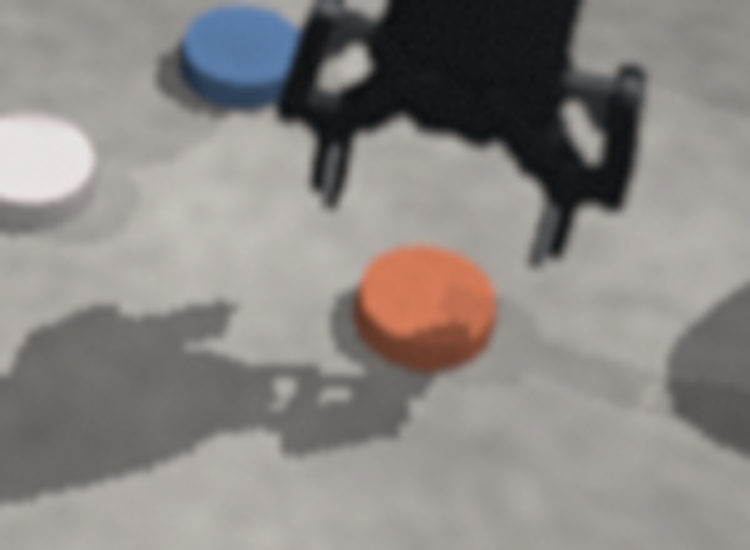

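The crop shows the saucer at about (425,300) and the fingertips at (328,200) and (545,262), all above or behind it in view. That looks higher or farther back than the pose reading suggests, so I'll check with depth and the top view.

Run:
```python
from h import *
delta(.647,.1535,.03)
s=snap('scene'); 
cv2.imwrite('pics/s2.png',cv2.resize(s['pixels'][150:260,310:460,::-1],None,fx=4,fy=4,interpolation=2))
for u,v in((375,189),(376,186),(418,201),(420,197)):
    print(u,v,world(s,(u,v)).round(4))
s2=snap('top'); cv2.imwrite('pics/t2.png',cv2.resize(s2['pixels'][90:240,170:340,::-1],None,fx=4,fy=4,interpolation=2))
a=cv2.imread('pics/s2.png');b=cv2.imread('pics/t2.png')[:440,:];
cv2.imwrite('pics/st2.png',cv2.resize(cv2.hconcat([a,b]),None,fx=.62,fy=.62))
hs=cv2.cvtColor(s['pixels'],cv2.COLOR_RGB2HSV);print(manip.sense()['tcp_pos'])
```

```text
t 2.65 tcp [0.6456 0.1519 0.0316] tool-y deg 22.47 tool d [0.001  0.0019 0.0016] F [-0.3  0.5  0.5] gap 1.0 gf 0.0
375 189 [[0.606  0.1217 0.0716]]
376 186 [[0.6064 0.1232 0.0797]]
418 201 [[0.6927 0.158  0.0703]]
420 197 [[0.6945 0.1588 0.083 ]]
[0.64937154 0.15271464 0.0354756 ]
```

View pics/st2.png

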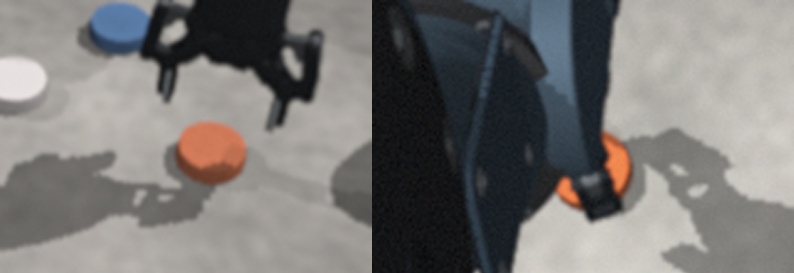

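The crop still shows the tips well above the saucer, and depth puts them at z ≈ 0.07, which disagrees with the TCP reading. I'll let it settle for a few rows and measure again.

```bash
python3 drive.py '0 0 0 0 1;0 0 0 0 1;0 0 0 0 1'
python3 - <<'E'
from h import *
s=snap('scene')
im=s['pixels'].astype(int); 
for u,v in((375,189),(376,186),(418,201),(420,197)): print(world(s,(u,v)).round(4), im[v,u])
# lowest gripper points: dark pixels in cloud near the saucer
v,u=np.mgrid[150:260,310:460]; uv=np.c_[u.ravel(),v.ravel()]
w=world(s,uv); k=(np.hypot(w[:,0]-.647,w[:,1]-.15)<.08)&(w[:,2]>.022)&(w[:,2]<.1)
o=np.argsort(w[k,2])[:12]; print(np.c_[uv[k][o],w[k][o].round(3)])
print(manip.sense()['q'].round(4)); delta(.647,.1535,.03)
cv2.imwrite('pics/s3.png',cv2.resize(s['pixels'][150:260,310:460,::-1],None,fx=4,fy=4,interpolation=2))
E
```

```text
t: 3.05
tcp_pos: [0.6491, 0.1538, 0.0354]
tool_rot: [0.555, 0.832, 0.001, 0.001]
force: [0.0, 0.1, 0.5]
finger_gap: 0.997
gripper_force: 0.0
[[0.5654 0.1837 0.0006]] [185 180 175]
[[0.605  0.1253 0.0774]] [77 76 75]
[[ 6.618e-01  2.233e-01 -1.000e-04]] [157 153 149]
[[0.6941 0.1596 0.0822]] [97 96 94]
[[3.77e+02 1.90e+02 6.09e-01 1.26e-01 6.70e-02]
 [3.79e+02 1.90e+02 6.13e-01 1.27e-01 6.90e-02]
 [3.80e+02 1.89e+02 6.13e-01 1.31e-01 7.00e-02]
 [4.19e+02 2.01e+02 6.94e-01 1.60e-01 7.00e-02]
 [3.81e+02 1.87e+02 6.11e-01 1.37e-01 7.00e-02]
 [3.77e+02 1.89e+02 6.08e-01 1.26e-01 7.00e-02]
 [3.78e+02 1.90e+02 6.12e-01 1.25e-01 7.00e-02]
 [3.82e+02 1.84e+02 6.07e-01 1.45e-01 7.10e-02]
 [4.19e+02 2.00e+02 6.93e-01 1.61e-01 7.10e-02]
 [3.76e+02 1.87e+02 6.04e-01 1.28e-01 7.20e-02]
 [3.81e+02 1.86e+02 6.10e-01 1.38e-01 7.20e-02]
 [4.21e+02 2.01e+02 6.98e-01 1.61e-01 7.20e-02]]
[ 0.0655  0.8013  1.4447  0.      0.8934 -0.3286]
t 3.1 tcp [0.6488 0.1538 0.035 ] tool-y deg 22.58 tool d [ 0.0004 -0.0018  0.005 ] F [ 0.6  0.4 -0.5] gap 0.998 gf 0.0
```

View pics/s3.png

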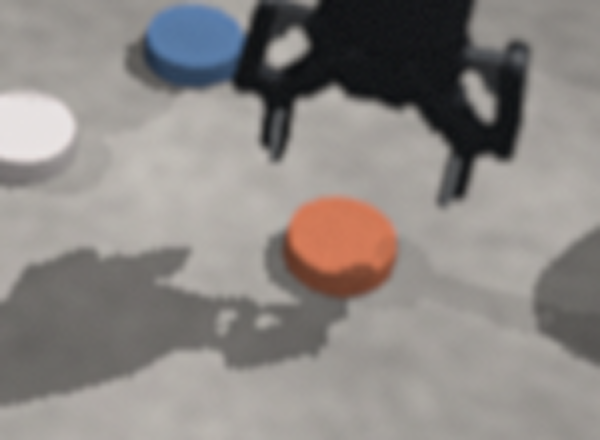

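The view is unchanged: tips at crop (275,155) and (445,205), z ≈ 0.068 by both ray and depth. I'll trust the cameras and descend in small steps, watching force.

```bash
python3 drive.py '0 -0.0015 0.01 0 1;0 -0.0015 0.015 0 1;0 -0.0015 0.015 0 1;0 -0.0015 0.015 0 1'
cat > tips.py <<'E'
from h import *
s=snap('scene'); v,u=np.mgrid[150:260,310:460]; uv=np.c_[u.ravel(),v.ravel()]
w=world(s,uv); k=(np.hypot(w[:,0]-.647,w[:,1]-.15)<.07)&(w[:,2]>.022)&(w[:,2]<.2)
for side in(-1,1):
    kk=k&((w[:,0]-.647)*side>0); o=np.argsort(w[kk,2])[:4]; print(np.c_[uv[kk][o],w[kk][o].round(3)])
kb=k&(np.abs(w[:,0]-.647)<.02); print("body low",np.percentile(w[kb,2],[0,2,10]).round(3))
print(manip.sense()['q'].round(4)); delta(.647,.1535,.03)
E
python3 tips.py
```

```text
t: 3.5
tcp_pos: [0.6463, 0.1531, 0.0179]
tool_rot: [0.555, 0.832, -0.0, -0.0]
force: [0.0, -0.4, -0.3]
finger_gap: 0.998
gripper_force: 0.0
[[3.92e+02 2.00e+02 6.28e-01 1.64e-01 2.20e-02]
 [3.75e+02 1.95e+02 6.06e-01 1.24e-01 5.20e-02]
 [3.78e+02 1.94e+02 6.09e-01 1.31e-01 5.20e-02]
 [3.79e+02 1.92e+02 6.08e-01 1.37e-01 5.30e-02]]
[[4.00e+02 2.17e+02 6.72e-01 1.35e-01 2.20e-02]
 [4.18e+02 2.07e+02 6.94e-01 1.62e-01 5.00e-02]
 [4.16e+02 2.06e+02 6.91e-01 1.59e-01 5.30e-02]
 [4.17e+02 2.06e+02 6.92e-01 1.60e-01 5.30e-02]]
body low [0.022 0.111 0.117]
[ 0.0646  0.8238  1.4535  0.      0.8647 -0.3294]
t 3.55 tcp [0.6466 0.1531 0.0182] tool-y deg 22.58 tool d [ 0.0002  0.0005 -0.0118] F [ 0.5 -0.2  0. ] gap 1.002 gf 0.0
```

Tips, gripper body and geometry all agree that the TCP z reading is about 42 mm low (true z ≈ reading + 0.042), so going by vision is right. Next: descend 40 mm, then grip.

```bash
python3 drive.py '0 0 0.02 0 1;0 0 0.03 0 1;0 0 0.04 0 1;0 0 0.04 0 1;0 0 0.04 0 1' && python3 tips.py; python3 drive.py '0 0 0 0 0.7;0 0 0 0 0.5;0 0 0 0 0.3;0 0 0 0 0.3;0 0 0 0 0.3' 50
python3 - <<'E'
from h import *
s=snap('scene');cv2.imwrite('pics/s4.png',cv2.resize(s['pixels'][150:260,310:460,::-1],None,fx=4,fy=4,interpolation=2))
E
```

```text
t: 4.05
tcp_pos: [0.6467, 0.1531, -0.0215]
tool_rot: [0.555, 0.832, -0.0, -0.0]
force: [-0.2, -0.6, -0.3]
finger_gap: 0.999
gripper_force: 0.0
[[3.71e+02 2.02e+02 5.98e-01 1.26e-01 2.20e-02]
 [3.72e+02 2.03e+02 6.02e-01 1.24e-01 2.30e-02]
 [3.76e+02 2.05e+02 6.12e-01 1.25e-01 2.40e-02]
 [3.77e+02 2.03e+02 6.10e-01 1.31e-01 2.40e-02]]
[[4.20e+02 2.16e+02 7.01e-01 1.68e-01 2.20e-02]
 [4.14e+02 2.16e+02 6.92e-01 1.58e-01 2.20e-02]
 [4.15e+02 2.16e+02 6.93e-01 1.60e-01 2.20e-02]
 [4.18e+02 2.16e+02 6.98e-01 1.64e-01 2.20e-02]]
body low [0.068 0.073 0.083]
[ 6.4700e-02  8.8180e-01  1.4597e+00  1.0000e-04  7.9950e-01 -3.2940e-01]
t 4.1 tcp [ 0.6471  0.1531 -0.0211] tool-y deg 22.57 tool d [ 0.0003  0.0001 -0.0511] F [ 0.7 -0.3  0.4] gap 0.991 gf 0.0
t: 4.6
tcp_pos: [0.6476, 0.1532, -0.0201]
tool_rot: [0.555, 0.832, 0.001, 0.001]
force: [0.8, 0.6, 5.7]
finger_gap: 0.718
gripper_force: 54.9
```

View pics/s4.png

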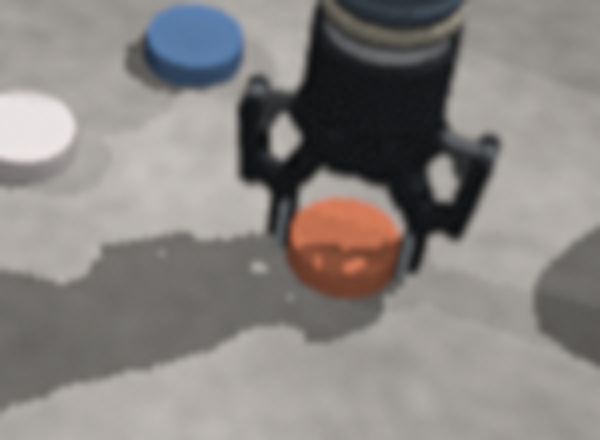

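The crop shows the saucer at (345,245) gripped between both pads. Lift and move above the dispenser.

```bash
python3 drive.py '0 0 -0.03 0 0.3;0 0 -0.08 0 0.3;0 0 -0.13 0 0.3;0 0 -0.17 0 0.3;0 0 -0.17 0 0.3' 50; python3 -c "
from h import *
delta(.509,-.197,.15)"
```

```text
t: 5.15
tcp_pos: [0.6513, 0.1536, 0.1558]
tool_rot: [0.555, 0.832, 0.004, 0.006]
force: [0.7, -0.0, -1.1]
finger_gap: 0.719
gripper_force: 54.9
t 5.15 tcp [0.6513 0.1536 0.1558] tool-y deg 22.59 tool d [-0.269  -0.2661  0.0034] F [ 0.7 -0.  -1.1] gap 0.719 gf 54.9218495702371
```

```bash
python3 drive.py '-0.27 -0.262 0 0 0.3;-0.27 -0.262 0 0 0.3;-0.27 -0.262 0 0 0.3;-0.27 -0.262 0 0 0.3;-0.27 -0.262 0 0 0.3;-0.27 -0.262 0 0 0.3;-0.27 -0.262 0 0 0.3;-0.27 -0.262 0 0 0.3;-0.27 -0.262 0 0 0.3;-0.27 -0.262 0 0 0.3;-0.27 -0.262 0 0 0.3;-0.27 -0.262 0 0 0.3;-0.27 -0.262 0.03 0 0.3;-0.27 -0.262 0.03 0 0.3;-0.27 -0.262 0.03 0 0.3'
python3 - <<'E'
from h import *
delta(.509,-.197,.15)
s=snap('scene');p=s['pixels']
cv2.imwrite('pics/s5.png',cv2.resize(p[140:330,150:340,::-1],None,fx=3,fy=3,interpolation=2))
v,u=np.mgrid[140:330,150:340]; uv=np.c_[u.ravel(),v.ravel()]; w=world(s,uv)
H,S,V=[c[v,u].ravel() for c in cv2.split(cv2.cvtColor(p,cv2.COLOR_RGB2HSV))]
k=(H<14)&(S>130)&(V>60)&(w[:,2]>.1)&(w[:,2]<.22)
if k.sum():
    q=w[k]; print(k.sum(),"z pct",np.percentile(q[:,2],[1,5,50,95,99]).round(4))
    e=cv2.fitEllipse(cv2.convexHull(uv[k].astype(np.int32))); print(e); print("world at z-mid",world(s,e[0],(np.percentile(q[:,2],2)+np.percentile(q[:,2],98))/2))
E
```

```text
t: 6.65
tcp_pos: [0.5082, -0.1956, 0.1183]
tool_rot: [0.554, 0.832, 0.0, -0.001]
force: [0.8, 0.4, -0.0]
finger_gap: 0.715
gripper_force: 54.9
t 6.65 tcp [ 0.5082 -0.1956  0.1183] tool-y deg 22.66 tool d [-0.0015  0.0001 -0.0317] F [ 0.8  0.4 -0. ] gap 0.715 gf 54.922886467538774
731 z pct [0.1432 0.1463 0.1561 0.1582 0.2042]
((220.80319213867188, 221.64739990234375), (29.313016891479492, 34.266258239746094), 134.492431640625)
world at z-mid [[ 0.52406373 -0.20909803  0.16842645]]
```

View pics/s5.png

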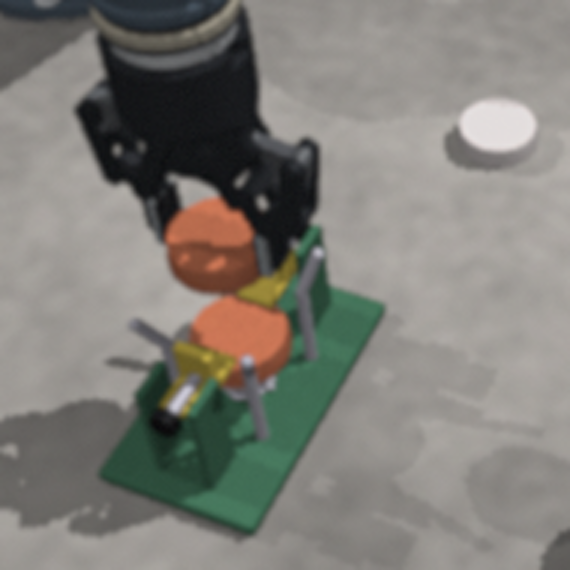

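The crop shows the held saucer at (213,245), level, above the well at (240,340). Measured top z is 0.157, and its centre is within about 3 mm of the dispenser's in the same view. I'll lower to the slopes.

```bash
python3 drive.py '0 0.001 0.02 0 0.3;0 0.001 0.035 0 0.3;0 0.001 0.045 0 0.3;0 0.001 0.05 0 0.3;0 0.001 0.055 0 0.3;0 0.001 0.055 0 0.3' 90; python3 -c "
from h import *
delta(.509,-.197,.0265)"
```

```text
t: 7.3
tcp_pos: [0.5102, -0.1969, 0.0641]
tool_rot: [0.555, 0.832, 0.0, 0.001]
force: [0.4, -0.0, -0.9]
finger_gap: 0.702
gripper_force: 97.1
t 7.3 tcp [ 0.5102 -0.1969  0.0641] tool-y deg 22.58 tool d [ 0.0004 -0.0011  0.0376] F [ 0.4 -0.  -0.9] gap 0.702 gf 97.07559814676642
```

```bash
python3 drive.py '0 0 0.004 0 0.3;0 0 0.008 0 0.3;0 0 0.012 0 0.3;0 0 0.012 0 0.3'; python3 drive.py '0 0 0.004 0 0.3;0 0 0.008 0 0.3;0 0 0.008 0 0.3'
```

```text
t: 7.7
tcp_pos: [0.5119, -0.1981, 0.0536]
tool_rot: [0.555, 0.832, 0.0, 0.003]
force: [1.2, -1.3, 5.4]
finger_gap: 0.703
gripper_force: 97.8
t: 8.0
tcp_pos: [0.5116, -0.1978, 0.0449]
tool_rot: [0.555, 0.832, 0.0, 0.003]
force: [2.7, -0.3, 3.4]
finger_gap: 0.7
gripper_force: 98.6
```

```bash
python3 drive.py '0 0 0.004 0 0.3;0 0 0.008 0 0.3;0 0 0.012 0 0.3;0 0 0.012 0 0.3'; python3 drive.py '0 0 0.004 0 0.3;0 0 0.007 0 0.3;0 0 0.007 0 0.3'
python3 - <<'E'
from h import *
s=snap('scene');p=s['pixels']
cv2.imwrite('pics/s6.png',cv2.resize(p[140:330,150:340,::-1],None,fx=3,fy=3,interpolation=2))
E
```

```text
t: 8.4
tcp_pos: [0.5113, -0.1976, 0.0324]
tool_rot: [0.555, 0.832, 0.0, 0.002]
force: [3.0, -1.2, 2.0]
finger_gap: 0.7
gripper_force: 98.5
t: 8.7
tcp_pos: [0.5102, -0.197, 0.0248]
tool_rot: [0.555, 0.832, 0.0, 0.001]
force: [3.2, -2.1, 5.3]
finger_gap: 0.703
gripper_force: 98.8
```

View pics/s6.png

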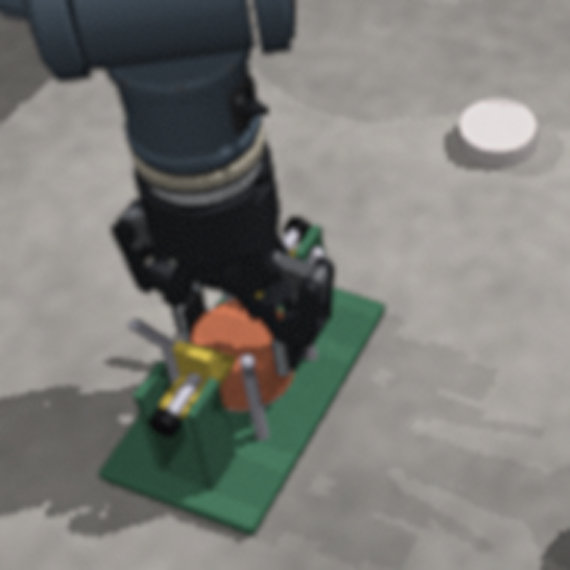

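The crop shows the saucer seated in the well at (237,345), about level with where the old one's top was, with a yellow catch in front at (205,360). I'll check its height by depth and go 2 mm more.

```bash
python3 drive.py '0 0 0.002 0 0.3;0 0 0.002 0 0.3'
cat > top.py <<'E'
from h import *
for n in('scene','top'):
    s=snap(n);p=s['pixels'];v,u=np.mgrid[0:400,0:640]; uv=np.c_[u.ravel(),v.ravel()]; w=world(s,uv)
    H,S,V=[c.ravel() for c in cv2.split(cv2.cvtColor(p,cv2.COLOR_RGB2HSV))]
    near=np.hypot(w[:,0]-.51,w[:,1]+.197)<.1
    k=near&(H<14)&(S>130)&(V>60)&(w[:,2]>.02)
    h,e=np.histogram(w[k,2],np.arange(.02,.14,.004)); print(n,k.sum(),[(round(a,3),b) for a,b in zip(e,h) if b>3])
    t=w[k]; z=e[h.argmax()]+.002; t=t[abs(t[:,2]-z)<.006]
    if len(t)>20:
        A=np.c_[t[:,:2]-[.51,-.197],np.ones(len(t))]; c=np.linalg.lstsq(A,t[:,2],rcond=None)[0]; print(' plane slopes/height',c.round(4),'centre',((t.max(0)+t.min(0))/2).round(4))
    y=near&(H>18)&(H<35)&(S>140)&(V>70)&(w[:,2]>.05); dy=(w[y,:2]-[.51,-.197])@np.array([-.383,.924])
    for sg in(-1,1):
        a=dy[dy*sg>0]*sg
        if len(a): print(' catch nose',sg,np.percentile(a,[0,3]).round(4))
    cv2.imwrite(f'pics/{n}_z.png',p[...,::-1])
delta(.51,-.197,.1)
E
python3 top.py
```

```text
t: 8.95
tcp_pos: [0.5098, -0.1968, 0.0228]
tool_rot: [0.555, 0.832, -0.0, 0.001]
force: [2.9, -1.7, 3.7]
finger_gap: 0.704
gripper_force: 98.8
scene 492 [(np.float64(0.028), np.int64(14)), (np.float64(0.032), np.int64(21)), (np.float64(0.036), np.int64(19)), (np.float64(0.04), np.int64(15)), (np.float64(0.044), np.int64(15)), (np.float64(0.048), np.int64(19)), (np.float64(0.052), np.int64(16)), (np.float64(0.056), np.int64(112)), (np.float64(0.06), np.int64(239)), (np.float64(0.064), np.int64(4)), (np.float64(0.108), np.int64(4))]
 plane slopes/height [-0.0166 -0.0027  0.0604] centre [ 0.5109 -0.203   0.0604]
 catch nose -1 [0.0068 0.0273]
top 0 []
t 9.05 tcp [ 0.5098 -0.1968  0.0229] tool-y deg 22.57 tool d [-0.0004  0.0002 -0.0771] F [ 2.2 -1.5  5.5] gap 0.704 gf 98.84146515280008
```

The saucer top is at z 0.060, well under the noses and level. Release and rise.

```bash
python3 drive.py '0 0 0 0 1;0 0 0 0 1;0 0 0 0 1;0 0 0 0 1;0 0 -0.02 0 1;0 0 -0.05 0 1;0 0 -0.1 0 1;0 0 -0.15 0 1;0 0 -0.19 0 1;0 0.05 -0.19 0 1;0.05 0.1 -0.19 0 1;0.1 0.12 -0.19 0 1;0.15 0.12 -0.19 0 1;0.2 0.12 -0.19 0 1;0.2 0.12 -0.19 0 1;0.2 0.12 -0.19 0 1'; python3 top.py
python3 - <<'E'
import cv2
a=cv2.imread("pics/top_z.png")[165:295,370:530];b=cv2.imread("pics/scene_z.png")[195:325,170:300]
cv2.imwrite("pics/c2.png",cv2.hconcat([cv2.resize(a,None,fx=2.7,fy=2.7),cv2.resize(b,None,fx=2.7,fy=2.7)]))
E
```

```text
t: 10.65
tcp_pos: [0.5407, 0.0376, 0.2121]
tool_rot: [0.553, 0.833, -0.001, -0.002]
force: [0.9, 0.0, 0.1]
finger_gap: 0.999
gripper_force: 0.0
scene 679 [(np.float64(0.036), np.int64(19)), (np.float64(0.04), np.int64(35)), (np.float64(0.044), np.int64(28)), (np.float64(0.048), np.int64(9)), (np.float64(0.052), np.int64(24)), (np.float64(0.056), np.int64(26)), (np.float64(0.06), np.int64(29)), (np.float64(0.064), np.int64(287)), (np.float64(0.068), np.int64(222))]
 plane slopes/height [-0.0365 -0.0009  0.0676] centre [ 0.5124 -0.1955  0.0654]
 catch nose -1 [0.0269 0.029 ]
 catch nose 1 [0.0212 0.0222]
top 902 [(np.float64(0.04), np.int64(8)), (np.float64(0.044), np.int64(12)), (np.float64(0.052), np.int64(7)), (np.float64(0.056), np.int64(10)), (np.float64(0.06), np.int64(27)), (np.float64(0.064), np.int64(202)), (np.float64(0.068), np.int64(629))]
 plane slopes/height [ 0.0069 -0.0013  0.0689] centre [ 0.5086 -0.1949  0.0685]
 catch nose -1 [0.0203 0.0211]
 catch nose 1 [0.024  0.0268]
t 10.75 tcp [0.5432 0.0345 0.2125] tool-y deg 22.65 tool d [-0.2008 -0.1197  0.1126] F [ 0.7 -0.5  0.1] gap 1.003 gf 0.0
```

View pics/c2.png

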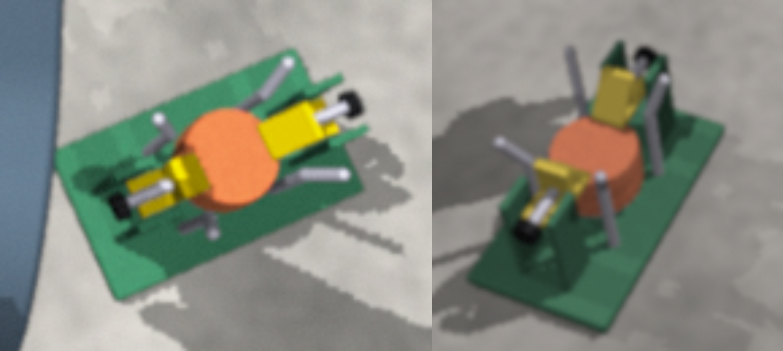

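The crops show two saucers stacked in the well (top view (228,160), scene view (595,165)). The top is level at z 0.068, and both yellow catches, at (190,175) and (290,130), are closed over the rim. The arm is clear.

```bash
python3 -c "
from station import manip, viewer
print(manip.sign_off())"
```

```text
the job is handed in; nothing more can be done
None
```

The terracotta saucer is in the dispenser, flat with its foot up on top of the first one; both yellow catches are closed over it, the arm is clear, the glazed saucers were not touched, and I handed the job in at about 10.8 s.

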